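# Inspect the re-glued rosette through the reading lens

## Task

One rosette of the framed panel has just been re-glued and still has the steel weight standing on it: lift the weight off without dragging it over the panel, stand it upright on the bench and let go of it. Then pick up the reading lens by its handle and hold it level and still, centred over that same rosette, with the middle of the lens at the height of the height gauge's jaw tip, where I have marked its focus. Finish while holding the lens there in the gripper, resting on nothing; never touch the panel with the lens, and leave the gauge as it is set and the bottles, tin and brush where they are.

Things in the scene. Friction and masses are not known exactly. Their poses are not given: they have to be found in the camera images.
- panel: Framed relief panel lying flat and fixed on the bench, 240 (its x) x 280 (its y) mm. Dark wooden frame 24 mm wide, its top 24 mm above the bench; inside it a metal field 20 mm above the bench with a low brass sun ornament (2.5 mm) in the middle and four rosettes near the corners. Origin: centre of the underside, on the bench; z up.
- rosette_top (a point): Centre of the top face of the rosette to inspect, the one on which the weight stands at the start. All four rosettes are alike: copper and brass discs, 52 mm across, 4 mm thick, tops 24 mm above the bench; they are 124 mm (panel x) and 156 mm (panel y) apart.
- rosette: That same rosette: centre of its underside, 4 mm below rosette_top. Fixed in the panel.
- rosette_b: One of the three other rosettes: centre of its underside, 20 mm above the bench. Fixed in the panel.
- rosette_c: Another of the other rosettes, the same.
- rosette_d: Another of the other rosettes, the same.
- weight_center (a point): Centre (half-way up) of the loose steel weight, 71 mm tall, about 0.48 kg: a body 44 mm across and 37 mm high with a cork foot, and on it a plain round post 20 mm across and 34 mm tall to lift it by. The post reaches from 1.5 to 35.5 mm above this point; the foot is 35.5 mm below it. z runs up its axis.
- weight: The same weight: centre of its underside.
- loupe_grip (a point): Middle of the reading lens's handle where it is best gripped, half-way up. The lens lies flat and loose on the bench, about 0.11 kg. Handle: black flat-sided bar 95 mm long, 22 mm wide, 15 mm tall, reaching 40 mm ahead and 55 mm behind this point. The point's x axis runs along the handle towards the lens, z is up. This point is 7.5 mm above the bench at the start. The balance point of the whole lens is about 32 mm ahead of it.
- lens (a point): Centre of the glass of the reading lens, in the middle of its thickness: 85 mm from loupe_grip along its x axis and 1.5 mm below it. Round dark rim 74 mm across, 12 mm thick. Its z axis is the optical axis, upright when the lens is level.
- loupe: The same reading lens: its origin is on its underside, 7.5 mm below loupe_grip, axes as loupe_grip.
- gauge: Height gauge standing fixed on the bench: dark iron foot 90 x 65 x 48 mm, upright steel beam 304 mm tall to its top cap, with a slide that carries a thin measuring jaw. Origin: on the bench under the foot; the jaw points along its x axis; the beam stands 18 mm behind the origin.
- gauge_jaw (a point): Tip of the height gauge's jaw (6 mm in from its very end), a steel blade 8 mm wide and 6 mm thick that juts out level, at mid-thickness, 50 mm ahead of the gauge's origin and 105 to 160 mm above the bench as set. Its height above the bench is the height for the middle of the lens. z is up.
- bottle_a: Bystander: paint bottle, 58 mm across, 150 mm tall. Origin: centre of its underside.
- bottle_b: Bystander: paint bottle, 52 mm across, 130 mm tall. Origin: centre of its underside.
- tin: Bystander: flat wax tin, 76 mm across, 34 mm tall. Origin: centre of its underside.
- brush: Bystander: brush lying on the bench beyond the panel, 200 mm long along its x axis. Origin: under its middle.
Mind the look-alikes: they are no part of the job. Of the things that look like the loupe, take the one that is farthest to the robot's right at the start.

How it is judged:
On the way, in this order (a step that is already met when the one before it is completed fails the run):
1. the weight stands upright and released on the bench, off the panel (height (world z) of weight_center between 0.031 and 0.04 m and angle between weight_center's own z axis and vertical below 0.12 rad and linear speed of weight below 0.03 m/s and contact force between the fingers and weight below 0.1 N), for 0.2 s.
2. the reading lens is picked up off the bench in the gripper (contact force between the fingers and loupe above 1 N and height (world z) of lens above 0.05 m), for 0.2 s.
At the end, for the whole second after the job is handed in: Lens held by the gripper, touching nothing else, still, level within 0.12 rad; its middle within 12 mm horizontally of the centre of the rosette that was under the weight and within 9 mm of the jaw tip's height; the weight upright (0.12 rad), released, at rest on the bench (all of step 1 and contact force between the fingers and loupe above 1 N and contact force between loupe and panel below 0.1 N and contact force between loupe and rosette below 0.1 N and contact force between loupe and rosette_b below 0.1 N and contact force between loupe and rosette_c below 0.1 N and contact force between loupe and rosette_d below 0.1 N and contact force between loupe and weight below 0.1 N and contact force between loupe and gauge below 0.1 N and contact force between loupe and bottle_a below 0.1 N and contact force between loupe and bottle_b below 0.1 N and contact force between loupe and tin below 0.1 N and contact force between loupe and brush below 0.1 N and z of lens in the frame of gauge_jaw between -0.009 and 0.009 m and horizontal distance between lens and rosette_top below 0.012 m and angle between lens's own z axis and vertical below 0.12 rad and linear speed of loupe below 0.02 m/s and angular speed of loupe below 0.15 rad/s); the arm keeps its last pose, push and grip.
It fails at once if the weight touches the panel's frame or field, or another rosette (dragged, toppled or set down there) (contact force between weight and panel above 0.5 N or contact force between weight and rosette_b above 0.5 N or contact force between weight and rosette_c above 0.5 N or contact force between weight and rosette_d above 0.5 N).
It fails at once if the reading lens touches the panel or a rosette (contact force between loupe and panel above 0.5 N or contact force between loupe and rosette above 0.5 N or contact force between loupe and rosette_b above 0.5 N or contact force between loupe and rosette_c above 0.5 N or contact force between loupe and rosette_d above 0.5 N).
It fails at once if the gauge's jaw is shifted from its setting by more than 4 mm (distance of gauge_jaw from where it was at the start of the episode above 0.004 m).
It fails at once if a bottle, the tin or the brush is moved by more than 20 mm (distance of any of bottle_a, bottle_b, tin, brush from where it was at the start of the episode above 0.02 m).
It also fails if it takes over 67 s, if anything falls off the work surface, if the arm or the gripper's body presses on something with over 40 N, if the wrist force passes 120 N, or if a joint passes its speed limit or range.

## Robot

A 6-joint arm with a two-finger parallel gripper is mounted at the origin on the work surface. World frame = base frame: x ahead of the robot, y to its left, z up, the work surface at z = 0. Lengths are in m, angles in rad, forces in N, time in s.
With the tool pointing down it reaches from about 0.3 to 0.85 m from the base axis. Payload 4.2 kg.
Tool frame: the origin (TCP) lies midway between the tips of the shut fingers; the grasp point (between the pads) lies 19 mm behind it; z points along the fingers, y is the line along which they close (so a half turn about z gives the same grasp; the last joint's range is limited). The gripper opens to 91 mm and grips with 3 to 60 N. Pads are 32 mm wide; open, the fingers measure 118 mm over their backs; the gripper's body (76 mm by 178 mm) begins 60 mm behind the grasp point.
Start: joints at [-1.333, 0.32, 1.565, -0, 1.257, -0.02], TCP at [0.147, -0.556, 0.214] pointing down, gripper open.
Joint ranges: [-3.11, 3.11], [-0.84, 2.01], [0.21, 2.61], [-1.34, 4.49], [0.05, 2.63], [-2.56, 2.56]. Speed limits (rad/s): [2.57, 2.57, 3.14, 3.14, 3.14, 3.14].

## Interface

Orientations are given as a 3x3 rotation matrix whose columns are the frame's x, y, z axes.
In Python, from workcell import arm gives the robot as it stands. The module is installed in compiled form; this text tells all that it offers. Calls block until the motion is done:
- arm.move_to(position, orientation): joint-space move of the TCP to a pose.
- arm.line_to(position, ori=None, max_speed=0.15, guard=None): straight line of the TCP; ori=None keeps the orientation; max_speed is the mean speed in m/s. With guard (N) it stops when the force on the tool has changed by that much, and returns True; else False.
- arm.set_joints(angles): joint-space move.
- arm.set_gripper(opening): finger opening in m; the grip force is fixed at half the most; returns when the fingers have stopped.
- arm.hold(seconds).
- arm.ik(position, orientation): joint angles nearest the present ones, or None.
- arm.observe(): the state.
- arm.get_image(name): name is "scene" or "side" or "wrist"; returns the picture (400x640x3 uint8, blue, green, red); there is no depth.
- arm.calibration(name): a dict with "mtx" (3x3 intrinsics, pixels), "R" (3x3) and "t" (3): a world point X has camera coordinates R X + t. Camera axes: x right, y down, z forward; pixel columns grow to the right and rows downward; lengths in m; the calibration is good to about 2 mm. A picture is of the moment at which its call begins: read the wrist's pose just before it. calibration takes no time and is no camera call; for the wrist camera it gives the pose at the moment of the call.
A pose or a line that the arm cannot do raises arm.PlanningError and nothing moves.
- arm.sign_off(): hands the job in; it is judged then, once.
Trained networks look in the newest picture that a camera, given by its name, has taken for a name from the list of things; names that differ only in an ending like _2 or _b are one class to them, and where a whole thing is asked for, a point or a joint stands for the part that bears it (a point fixed in the world has none). Each returns a list of dicts, best first, with "score" (0 to 1); they miss things now and then, are a little off and sometimes report something else, mostly with a low value. They report only what shows in the picture. A call takes as long as a camera call. They do not tell look-alikes from the thing itself.
- arm.find_in(name, camera): "position" ([x, y, z] in m, in world coordinates, good to about 4 mm: the middle of the surface that is visible of it).
The state is a dict: "time": time; "joint_positions": joint angles; "qvel": joint speeds; "tau": joint torques, N m; "position": TCP position; "eef_rot": TCP orientation; "ft_force": force on the tool from outside, world axes, zero at the start; "moment": the same for the moment, N m; "finger_gap": finger opening in m; "finger_force": force on a finger pad.
Only numpy, scipy, OpenCV 4.12 (cv2) and the standard library are available. Lean on these libraries where they do the work, as an engineer would, in place of code of your own. Each camera call takes 0.05 s, during which the arm holds its last target. There are 200 camera calls.

## Working session

There is one attempt and no reset: what is moved stays moved. The work goes in short steps, each a Python script; the robot and the scene stay as the last script left them, time stands still between calls to the robot, and variables do not carry over. Pictures are saved under pics/ and viewed, at most 10 in all, crops included, and the job is handed in when it is done.

```bash
mkdir -p pics
python3 - <<'E'
from workcell import arm
import cv2,numpy as np
for c in("scene","side"):
    im=arm.get_image(c);cv2.imwrite(f"pics/{c}0.png",im)
    k=arm.calibration(c);print(c,(-k["R"].T@k["t"]).round(3),k["R"][2].round(2))
    for n in("panel","weight","weight_center","rosette","rosette_top","loupe","loupe_grip","lens","gauge","gauge_jaw","bottle_a","tin","brush"):
        print(n,[(np.round(d["position"],3).tolist(),round(d["score"],2), (lambda p:(p[:2]/p[2]).round().astype(int).tolist())(k["mtx"]@(k["R"]@np.array(d["position"])+k["t"]))) for d in arm.find_in(n,c)][:5])
print(arm.observe()["time"])
E
```

```text
scene [ 1.138 -0.559  1.05 ] [-0.4   0.45 -0.8 ]
panel [([0.59, -0.059, 0.026], 0.97, [294, 210]), ([0.769, -0.004, 0.016], 0.52, [352, 233])]
weight [([0.532, -0.142, 0.063], 0.7, [260, 210])]
weight_center [([0.538, -0.145, 0.062], 0.49, [261, 212]), ([0.462, 0.342, 0.129], 0.29, [346, 100])]
rosette [([0.501, 0.011, 0.022], 0.63, [289, 183]), ([0.616, 0.037, 0.025], 0.51, [322, 196]), ([0.458, 0.342, 0.127], 0.5, [346, 100]), ([0.647, -0.114, 0.023], 0.48, [296, 233])]
rosette_top [([0.519, -0.389, 0.004], 0.25, [195, 274]), ([0.645, -0.114, 0.027], 0.21, [295, 232])]
loupe [([0.521, -0.387, 0.005], 0.71, [196, 274]), ([0.837, -0.212, 0.012], 0.68, [323, 298])]
loupe_grip [([0.845, -0.202, 0.012], 0.9, [328, 298]), ([0.517, -0.388, 0.007], 0.64, [195, 273])]
lens [([0.519, -0.386, 0.015], 0.64, [195, 272]), ([0.837, -0.207, 0.01], 0.63, [324, 297]), ([0.453, 0.347, 0.06], 0.42, [345, 114])]
gauge [([0.454, 0.35, 0.059], 0.75, [345, 113])]
gauge_jaw [([0.46, 0.34, 0.129], 0.58, [346, 100]), ([0.591, -0.06, 0.028], 0.54, [294, 210])]
bottle_a [([0.667, 0.404, 0.076], 0.7, [405, 129]
[... 567 characters left out ...]
209, 0.014], 0.73, [411, 289]), ([0.533, -0.372, 0.006], 0.66, [298, 388])]
loupe_grip [([0.838, -0.211, 0.01], 0.81, [412, 290]), ([0.529, -0.369, 0.005], 0.74, [296, 387])]
lens [([0.536, -0.372, 0.009], 0.78, [300, 386]), ([0.522, -0.145, 0.062], 0.7, [274, 280]), ([0.834, -0.207, 0.007], 0.64, [409, 290])]
gauge [([0.449, 0.345, 0.089], 0.81, [226, 147])]
gauge_jaw [([0.457, 0.344, 0.129], 0.47, [227, 136]), ([0.519, -0.143, 0.06], 0.45, [273, 280])]
bottle_a [([0.672, -0.438, 0.088], 0.88, [379, 389]), ([0.657, 0.403, 0.076], 0.62, [291, 131])]
tin [([0.574, 0.26, 0.032], 0.73, [273, 174]), ([0.657, 0.401, 0.075], 0.32, [291, 132])]
brush [([0.763, -0.002, 0.014], 0.76, [357, 230])]
1.4
```

View pics/scene0.png

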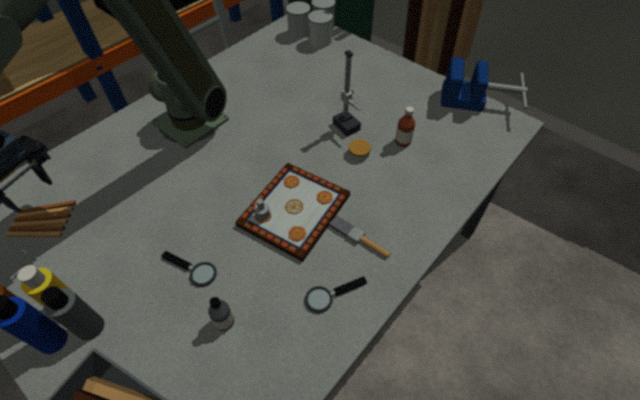

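View pics/side0.png

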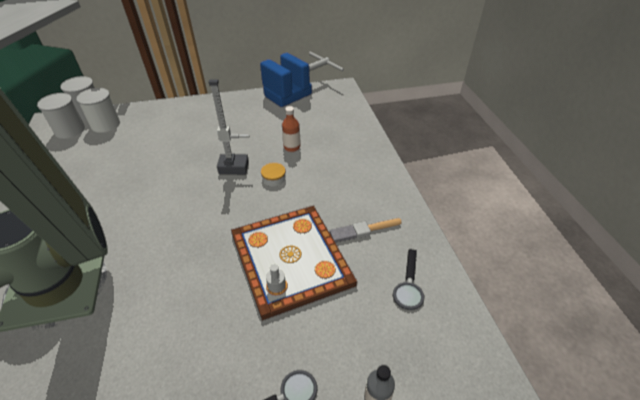

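The scene picture shows the panel around (294,210) with the weight on the rosette at (261,210). The gauge is at (346,100). There are two lenses: A at (190,268), world y≈-0.39, and B at (335,293), world y≈-0.21. The robot's right is -y, so A is the one meant. I'll confirm A and the gauge jaw in one enlarged montage.

Run:
```python
import cv2,numpy as np
s=cv2.imread("pics/scene0.png");d=cv2.imread("pics/side0.png")
f=lambda im,x,y,w,h,k:cv2.resize(im[y:y+h,x:x+w],None,fx=k,fy=k,interpolation=cv2.INTER_CUBIC)
m=np.vstack([np.hstack([f(s,320,70,50,37,8),f(d,205,110,50,37,8)]),f(s,150,235,100,37,8)[:,:800]])
print(m.shape);cv2.imwrite("pics/m1.png",m)
```

```text
(592, 800, 3)
```

View pics/m1.png

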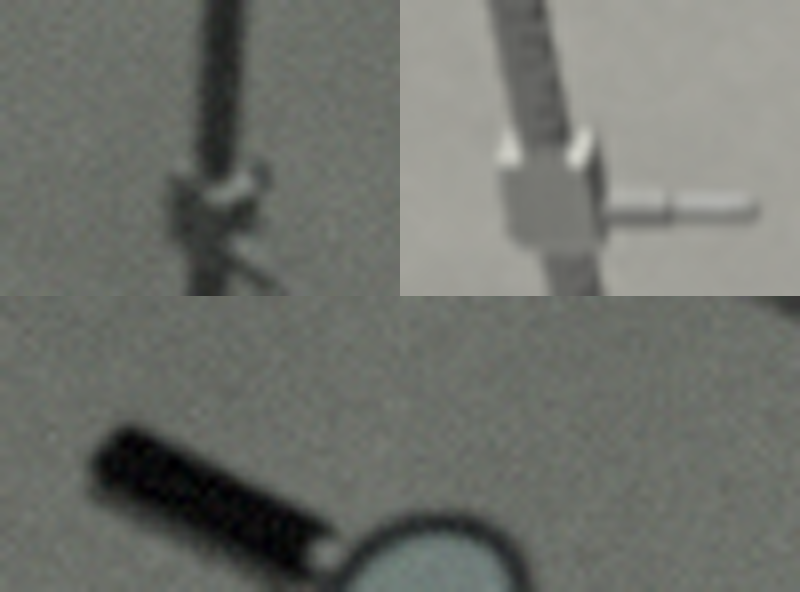

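A, at the left in scene, is the rightmost lens in robot terms: black bar handle, end at (164,254), lens at (202,273). Side view: jaw tip near (249,136). Next I'll measure the loupe and look at the weight from above with the wrist camera.

```bash
cat > h.py <<'E'
from workcell import arm
import cv2,numpy as np
def R(yaw): # tool down, tool x at yaw
    c,s=np.cos(yaw),np.sin(yaw); return np.array([[c,s,0],[s,-c,0],[0,0,-1.]])
def ray(k,uv):
    d=k["R"].T@np.linalg.inv(k["mtx"])@np.array([*uv,1.]);return -k["R"].T@k["t"],d
def onz(k,uv,z):
    o,d=ray(k,uv);return o+d*(z-o[2])/d[2]
def proj(k,X):
    p=k["mtx"]@(k["R"]@np.array(X,float)+k["t"]);return p[:2]/p[2]
def show(n,c,k,m=5):
    print(n,[(np.round(d["position"],3).tolist(),round(d["score"],2),proj(k,d["position"]).round().astype(int).tolist()) for d in arm.find_in(n,c)][:m])
def st():
    o=arm.observe();print("t%.1f"%o["time"],o["position"].round(3) if hasattr(o["position"],"round") else o["position"],"gap",round(o["finger_gap"],4),"F",np.round(o["finger_force"],1),np.round(o["ft_force"],1),np.round(o["joint_positions"],2))
E
python3 - <<'E'
from h import *
k=arm.calibration("scene")
for uv in((163.7,253.6),(190.6,267.4),(202,273)):print(onz(k,uv,.01).round(3))
o=arm.observe();print(np.round(o["eef_rot"],2).tolist())
y0=np.arctan2(o["eef_rot"][1][0],o["eef_rot"][0][0]);print("yaw",y0)
for y in np.arange(-3,3.2,.5):
    q=arm.ik([.5,-.13,.3],R(y));print(round(y,1),None if q is None else np.round(q,2))
kw=arm.calibration("wrist");o=arm.observe();Rt=np.array(o["eef_rot"])
print("cam in tool",(Rt.T@(-kw["R"].T@kw["t"]-o["position"])).round(3),(Rt.T@kw["R"].T).round(2).tolist(),kw["mtx"])
E
```

```text
[ 0.403 -0.407  0.01 ]
[ 0.496 -0.385  0.01 ]
[ 0.534 -0.375  0.01 ]
[[0.97, 0.25, 0.0], [0.25, -0.97, -0.0], [0.0, 0.0, -1.0]]
yaw 0.25777129012428934
-3.0 [-0.28  0.18  1.54 -0.    1.42 -1.99]
-2.5 [-0.28  0.18  1.54 -0.    1.42 -2.49]
-2.0 None
-1.5 None
-1.0 [-0.28  0.18  1.54 -0.    1.42  2.29]
-0.5 [-0.28  0.18  1.54 -0.    1.42  1.79]
0.0 [-0.28  0.18  1.54 -0.    1.42  1.29]
0.5 [-0.28  0.18  1.54 -0.    1.42  0.79]
1.0 [-0.28  0.18  1.54 -0.    1.42  0.29]
1.5 [-0.28  0.18  1.54 -0.    1.42 -0.21]
2.0 [-0.28  0.18  1.54 -0.    1.42 -0.71]
2.5 [-0.28  0.18  1.54 -0.    1.42 -1.21]
3.0 [-0.28  0.18  1.54 -0.    1.42 -1.71]
cam in tool [ 0.081 -0.001 -0.17 ] [[0.0, -0.96, -0.28], [1.0, 0.0, -0.0], [0.0, -0.28, 0.96]] [[334.65348899   0.         318.68279667]
 [  0.         334.65348899 200.01769535]
 [  0.           0.           1.        ]]
```

Run:
```python
from h import *
arm.move_to([.46,.03,.36],R(.2));st()
k=arm.calibration("wrist");im=arm.get_image("wrist");cv2.imwrite("pics/w1.png",im)
for n in("panel","weight","weight_center","rosette","rosette_top","gauge_jaw","gauge"):show(n,"wrist",k)
np.savez("w1.npz",**k);st()
```

```text
t3.8 [0.46  0.029 0.36 ] gap 0.0911 F 0.0 [ 0.8 -0.   0.2] [ 0.04  0.08  1.52 -0.    1.55  1.41]
panel [([0.579, -0.045, 0.019], 0.63, [386, 86])]
weight [([0.524, -0.125, 0.06], 0.79, [438, 138]), ([0.457, 0.349, 0.048], 0.69, [95, 116])]
weight_center [([0.527, -0.126, 0.06], 0.75, [439, 135])]
rosette [([0.644, -0.111, 0.028], 0.72, [446, 47]), ([0.618, 0.04, 0.027], 0.66, [335, 44]), ([0.493, 0.023, 0.025], 0.6, [328, 136]), ([0.529, -0.117, 0.028], 0.51, [426, 131])]
rosette_top [([0.53, -0.12, 0.024], 0.49, [428, 131])]
gauge_jaw [([0.466, 0.34, 0.131], 0.79, [57, 114]), ([0.494, 0.023, 0.023], 0.59, [328, 135])]
gauge [([0.454, 0.346, 0.05], 0.68, [96, 119])]
t4.2 [0.46 0.03 0.36] gap 0.0912 F 0.0 [-0.5  0.3  0. ] [ 0.04  0.08  1.52 -0.    1.55  1.41]
```

View pics/w1.png

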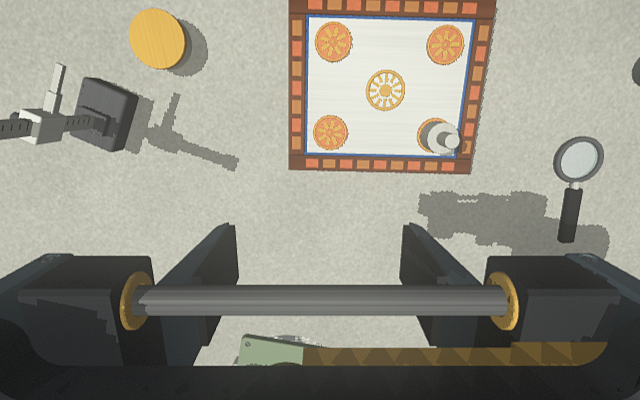

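Wrist picture: the three free rosettes are at (334,42), (445,45) and (331,133), and the sun is at (385,90). The weight's post top is at (451,141), the gauge jaw end at (60,65), the lens centre at (578,158), and the handle runs from (576,188) to (566,243).

Run:
```python
from h import *
k=dict(np.load("w1.npz"));s=arm.calibration("side");sc=arm.calibration("scene")
a=[onz(k,u,.024) for u in((445,45),(334,42),(331,133))];sun=onz(k,(385,90),.0225)
print("ros",np.round(a,3).tolist(),"sun",sun.round(3))
print("dist",np.linalg.norm(a[0]-a[1]),np.linalg.norm(a[1]-a[2]))
print("target",(a[0]+a[2]-a[1]).round(3),(2*sun-a[1]).round(3))
print("visible ros",onz(k,(432,134),.024).round(3))
print("post",onz(k,(451,141),.095).round(3))
p=onz(sc,(0,0),0)
def tri(obs):
    A=[];b=[]
    for kk,u in obs:
        o,d=ray(kk,u);d/=np.linalg.norm(d);P=np.eye(3)-np.outer(d,d);A.append(P);b.append(P@o)
    A=np.vstack(A);b=np.hstack(b);x=np.linalg.lstsq(A,b,rcond=None)[0];return x,[(proj(kk,x)-u).round(1) for kk,u in obs]
for uw in((60,65),):
  for us in((249.5,136),(249.5,135.5)):print("jaw",tri([(k,uw),(s,us)]))
for nm,u,z in(("h1",(576,188),.015),("h2",(566,243),.015),("lens",(578,158),.012)):print(nm,onz(k,u,z).round(3))
```

```text
ros [[0.647, -0.11, 0.024], [0.62, 0.041, 0.024], [0.498, 0.02, 0.024]] sun [ 0.573 -0.044  0.022]
dist 0.15383722659376928 0.12388381215685138
target [ 0.525 -0.132  0.024] [ 0.526 -0.129  0.021]
visible ros [ 0.526 -0.128  0.024]
post [ 0.524 -0.13   0.095]
jaw (array([0.52123063, 0.34325404, 0.12031238]), [array([ 0.3, -1.7]), array([-0.6, -0. ])])
jaw (array([0.52141038, 0.34069177, 0.1238397 ]), [array([ 0.3, -1.7]), array([-0.6, -0. ])])
h1 [ 0.49  -0.379  0.015]
h2 [ 0.398 -0.402  0.015]
lens [ 0.536 -0.365  0.012]
```

Distances check out (154/156, 124/124 mm), and weight and rosette are at about (0.525,-0.131). One close look at the jaw to firm up its height.

Run:
```python
from h import *
arm.move_to([.43,.17,.2],R(.2));st()
k=arm.calibration("wrist");im=arm.get_image("wrist");np.savez("w2.npz",**k)
show("gauge_jaw","wrist",k)
u=proj(k,[.521,.342,.122]);print("pred",u)
x,y=int(np.clip(u[0]-100,0,440)),int(np.clip(u[1]-75,0,250))
print(x,y);cv2.imwrite("pics/w2.png",cv2.resize(im[y:y+150,x:x+200],None,fx=4,fy=4,interpolation=cv2.INTER_CUBIC))
w=cv2.imread("pics/w1.png");d=cv2.imread("pics/side0.png");s=cv2.imread("pics/scene0.png")
f=lambda im,x,y:cv2.resize(im[y:y+30,x:x+33],None,fx=8,fy=8,interpolation=cv2.INTER_CUBIC)
cv2.imwrite("pics/m2.png",np.hstack([f(w,42,50),f(d,228,121),f(s,335,88)]))
```

```text
t5.1 [0.431 0.17  0.201] gap 0.0914 F 0.0 [-0.6 -0.1 -0. ] [ 0.35  0.15  1.83 -0.    1.16  1.72]
gauge_jaw [([0.462, 0.342, 0.134], 0.67, [87, 126])]
pred [98.65209471 38.12613792]
0 0
```

View pics/w2.png

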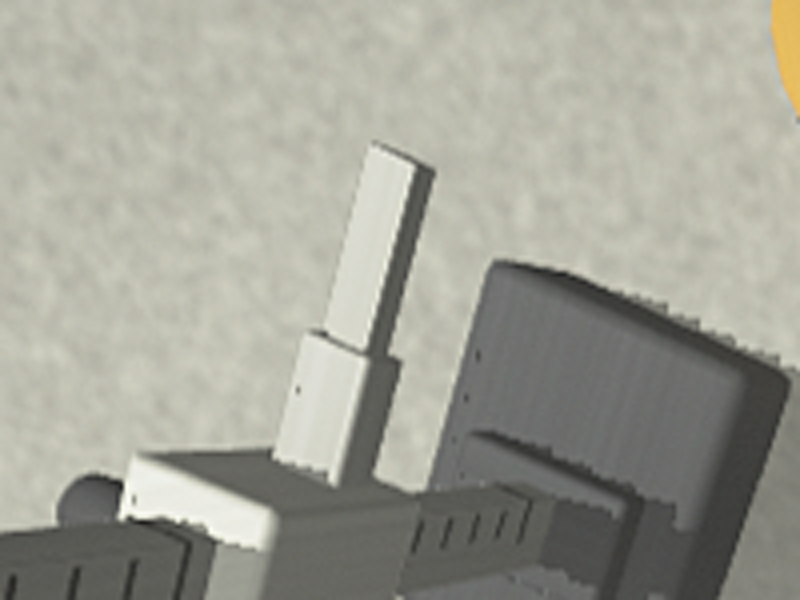

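View pics/m2.png

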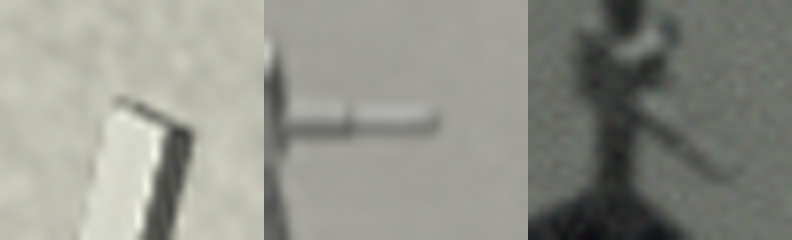

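The close view shows the jaw's end-face centre at (101,39.6). The same end is at (61.2,64.2) in w1, (250,136) in side and (360,110.2) in scene.

Run:
```python
from h import *
from scipy.optimize import least_squares
w1=dict(np.load("w1.npz"));w2=dict(np.load("w2.npz"));s=arm.calibration("side");sc=arm.calibration("scene")
O=[(w1,(60.8,63.8)),(w2,(100.6,39.2)),(s,(249.6,135.6)),(sc,(359.6,109.8))]
for I in((0,1),(1,2),(0,2),(1,3),(2,3),(0,1,2,3)):
    r=least_squares(lambda X:np.hstack([proj(O[i][0],X)-O[i][1] for i in I]),[.52,.34,.12]);print(I,r.x.round(4),r.fun.round(1))
```

```text
(0, 1) [0.5206 0.3391 0.1248] [ 0.3  0.5 -0.2 -0.3]
(1, 2) [0.5207 0.3398 0.1234] [ 0.  -0.2 -0.9  0.2]
(0, 2) [0.5213 0.34   0.1238] [ 0.1 -0.3 -0.8  0. ]
(1, 3) [0.5207 0.3422 0.1195] [ 0.1  0.   0.3 -0.2]
(2, 3) [0.5237 0.3358 0.1256] [ 0.1  0.2  0.  -0.3]
(0, 1, 2, 3) [0.5208 0.3409 0.1219] [ 0.6  0.2 -0.2 -0.4 -0.9  0.4  0.2 -0.6]
```

Run:
```python
from h import *
r=R(.2)
arm.move_to([.525,-.131,.17],r)
k=arm.calibration("wrist");im=arm.get_image("wrist");cv2.imwrite("pics/w3.png",im);show("weight","wrist",k,1);print("expect top",proj(k,[.525,-.131,.095]))
arm.line_to([.525,-.131,.067],r,.12,guard=8);st()
arm.set_gripper(0.0);st()
arm.line_to([.525,-.131,.16],max_speed=.12);st()
```

```text
weight [([0.529, -0.134, 0.063], 0.83, [325, 195])]
expect top [321.18526936 210.88690843]
t7.5 [ 0.526 -0.131  0.068] gap 0.0912 F 0.0 [ 0.3 -0.6  0.3] [-0.27  0.4   1.85  0.    0.89  1.11]
t8.6 [ 0.525 -0.131  0.067] gap 0.0191 F 29.9 [ 0.4 -1.2 -1.1] [-0.27  0.4   1.85 -0.    0.89  1.11]
t9.5 [ 0.524 -0.131  0.159] gap 0.0193 F 29.9 [ 0.9  0.6 -5.2] [-0.27  0.31  1.73  0.    1.11  1.11]
```

Gripped (gap 19 mm, 5 N load). Next I'll carry it to the bench, and take a picture of the freed rosette while holding it there.

Run:
```python
from h import *
arm.line_to([.40,-.24,.16],max_speed=.2)
k=arm.calibration("wrist");im=arm.get_image("wrist");cv2.imwrite("pics/w4.png",im);np.savez("w4.npz",**k)
for n in("rosette_top","loupe_grip","lens"):show(n,"wrist",k)
print("exp ros",proj(k,[.526,-.131,.024]))
arm.line_to([.40,-.24,.055],max_speed=.15)
print(arm.line_to([.40,-.24,.0425],max_speed=.03,guard=3));st()
arm.set_gripper(.06);st()
arm.line_to([.40,-.24,.15],max_speed=.15)
arm.move_to([.37,-.40,.2],R(.23));st()
k=arm.calibration("wrist");im=arm.get_image("wrist");cv2.imwrite("pics/w5.png",im);np.savez("w5.npz",**k)
for n in("weight","loupe_grip","lens"):show(n,"wrist",k)
```

```text
rosette_top []
loupe_grip [([0.519, -0.383, 0.012], 0.95, [501, 93])]
lens [([0.519, -0.38, 0.01], 0.95, [497, 93])]
exp ros [221.08052191  20.70529232]
True
t12.0 [ 0.4   -0.24   0.043] gap 0.0194 F 30.0 [0.3 0.  4. ] [-0.57  0.34  2.04 -0.    0.76  0.81]
t12.8 [ 0.399 -0.239  0.042] gap 0.0598 F 0.0 [ 0.7 -0.2  0.3] [-0.57  0.34  2.04 -0.    0.76  0.81]
t14.3 [ 0.37  -0.399  0.199] gap 0.06 F 0.0 [-0.5  0.3 -0.2] [-0.84  0.28  1.66  0.    1.2   0.5 ]
weight [([0.403, -0.248, 0.037], 0.55, [176, 116])]
loupe_grip [([0.509, -0.388, 0.011], 0.96, [342, 39])]
lens [([0.506, -0.387, 0.013], 0.62, [341, 42])]
```

View pics/w5.png

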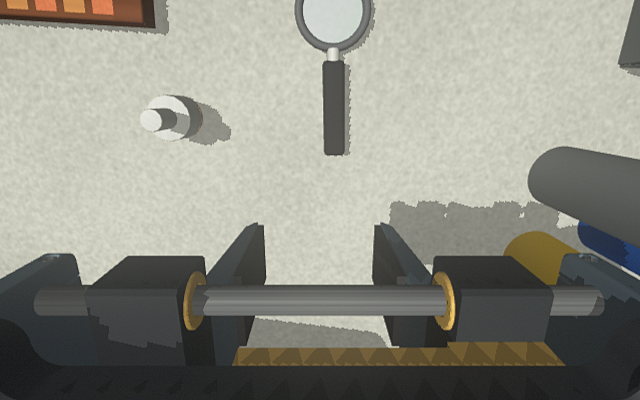

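View pics/w4.png

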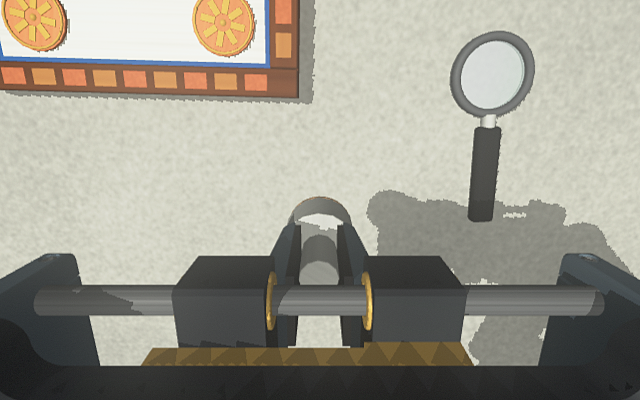

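w5 shows the weight standing at (175,116), and the handle's top face running from (333.5,61) to (335.5,154). w4 shows the freed rosette at (223,22), against an expected (221,21). At right there's a tall background bottle whose clearance I'll check.

Run:
```python
from h import *
k=dict(np.load("w5.npz"));k4=dict(np.load("w4.npz"));sc=arm.calibration("scene")
f=onz(k,(333.5,61),.015);b=onz(k,(335.5,154),.015);l=onz(k,(333,8),.012);d=(f-b);print(f.round(4),b.round(4),np.linalg.norm(d),"yaw",np.arctan2(d[1],d[0]),np.arctan2(*(l-b)[[1,0]]))
u=d/np.linalg.norm(d);g=(b+u*.055+f-u*.04)/2;print("grip",g,"lens",g+.085*u,l)
print("ros",onz(k4,(223,22),.024))
print("bottle base",onz(sc,(95,328),0),onz(sc,(75,338),0),"top z.2",onz(sc,(57,295),.2),onz(sc,(57,295),.15))
```

```text
[ 0.4879 -0.3839  0.015 ] [ 0.3996 -0.4079  0.015 ] 0.09147625517066167 yaw 0.2653705924609317 0.26011802457180533
grip [ 0.4510074 -0.3939744  0.015    ] lens [ 0.53303201 -0.37168172  0.015     ] [ 0.53349281 -0.37231046  0.012     ]
ros [ 0.52535717 -0.13266409  0.024     ]
bottle base [ 0.44339036 -0.65390505  0.        ] [ 0.42834122 -0.70109242  0.        ] top z.2 [ 0.44609924 -0.65085532  0.2       ] [ 0.40541271 -0.65628592  0.15      ]
```

Run:
```python
from h import *
y=.262;r=R(y);u=np.array([np.cos(y),np.sin(y)]);g=np.array([.451,-.394])+.015*u
arm.move_to([*g,.08],r)
print(arm.line_to([*g,.004],r,.06,guard=6));st()
arm.set_gripper(0.);st()
z0=arm.observe()["position"][2]
arm.line_to([*g,.20],max_speed=.12);st()
t=np.array([.5255,-.1315])-.07*u
arm.move_to([*t,.2],r);arm.hold(.3);st()
k=arm.calibration("wrist");im=arm.get_image("wrist");cv2.imwrite("pics/w6.png",im);np.savez("w6.npz",**k)
show("lens","wrist",k);show("loupe","wrist",k)
cv2.imwrite("pics/s6.png",arm.get_image("side"));cv2.imwrite("pics/c6.png",arm.get_image("scene"))
print(z0)
```

```text
False
t16.6 [ 0.466 -0.39   0.004] gap 0.0598 F 0.0 [-0.1 -0.7 -0. ] [-0.72  0.56  1.75  0.    0.83  0.59]
t17.3 [ 0.466 -0.39   0.004] gap 0.0214 F 30.0 [ 0.6 -0.6 -0.6] [-0.72  0.57  1.75 -0.    0.83  0.59]
t19.1 [ 0.465 -0.39   0.199] gap 0.0212 F 30.0 [-0.1  0.6 -1.1] [-0.72  0.38  1.51 -0.    1.25  0.59]
t20.3 [ 0.458 -0.15   0.2  ] gap 0.022 F 30.0 [ 0.6 -0.4 -1.4] [-0.34  0.18  1.79 -0.    1.17  0.97]
lens [([0.518, -0.138, 0.205], 0.95, [327, 144])]
loupe [([0.517, -0.14, 0.202], 0.76, [332, 147])]
0.00401684602848093
```

View pics/w6.png

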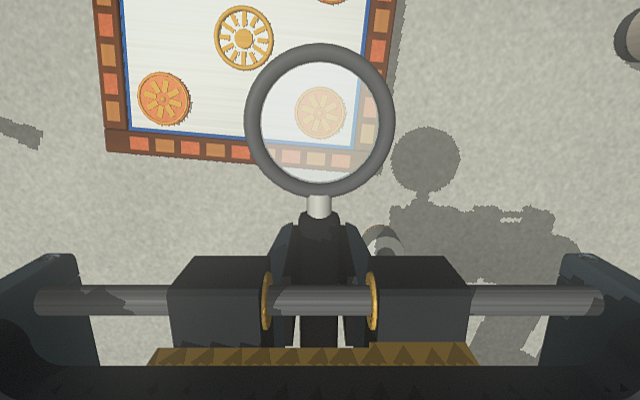

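w6 shows the lens rim centred near (320,120), spanning columns 244–396 and rows 42–199, with the rosette visible through the glass at (320,112). I'll compare that with a level model at different pitches.

Run:
```python
from h import *
from scipy.optimize import least_squares
k=dict(np.load("w6.npz"));k={a:np.array(b) for a,b in k.items()}
y=.262;u=np.array([np.cos(y),np.sin(y),0]);v=np.array([-u[1],u[0],0]);T=np.array([.458,-.15,.2])
def box(p,pitch=0):
    # silhouette of the rim cylinder, pitch>0 = nose down, about grip
    c,s=np.cos(pitch),np.sin(pitch);ux=c*u-s*np.array([0,0,1]);w=s*u+c*np.array([0,0,1])
    th=np.linspace(0,2*np.pi,120);q=[]
    for h in(-.006,.006):
        for a in th:q.append(proj(k,T+ux*(p[0]+.037*np.cos(a))+v*(p[1]+.037*np.sin(a))+w*(p[2]+h)))
    q=np.array(q);return q[:,0].min(),q[:,0].max(),q[:,1].min(),q[:,1].max()
m=np.array([244,396,42,199])
for pt in(-.1,-.05,0,.05,.1,.15):
    print(pt,np.round(box([.07,0,.002],pt),1))
r=least_squares(lambda p:np.array(box([.07+p[1]*0,p[0],.002],p[1]))-m,[0,0]);print(r.x,r.fun.round(1))
r=least_squares(lambda p:np.array(box([p[0],p[1],p[2]],0))-m,[.07,0,.002]);print("level fit",r.x.round(4),r.fun.round(1))
```

```text
-0.1 [237.8 401.5  38.9 204.3]
-0.05 [239.5 399.8  39.1 202.3]
0 [241.2 398.   39.9 200.5]
0.05 [242.8 396.4  41.3 198.9]
0.1 [244.4 394.8  43.2 197.5]
0.15 [246.  393.2  45.7 196.2]
[-0.0001887   0.06712457] [-0.2  0.2 -0.1 -0.6]
level fit [ 0.0697 -0.0002 -0.0024] [-0.3  0.3  0.3 -0.3]
```

Run:
```python
from h import *
y=.262;r=R(y);u=np.array([np.cos(y),np.sin(y),0]);t=np.array([.5255,-.1315])-.07*u[:2]
arm.line_to([*t,.126],r,.08);arm.hold(.5);st()
T=np.array(arm.observe()["position"]);v=np.array([-u[1],u[0],0]);Z=np.array([0,0,1.])
out=[]
for cam in("side","scene"):
    k=arm.calibration(cam);im=arm.get_image(cam);c=proj(k,T+.05*u);x,yy=int(c[0]-33),int(c[1]-25)
    F=6;big=cv2.resize(im[yy:yy+50,x:x+66],None,fx=F,fy=F,interpolation=cv2.INTER_CUBIC);row=[]
    for pt in(0,.07):
        b=big.copy();cs,s=np.cos(pt),np.sin(pt);ux=cs*u-s*Z;w=s*u+cs*Z
        P=lambda a,l,h:tuple(int(e) for e in ((proj(k,T+ux*a+v*l+w*(.002+h))-[x,yy]+.5)*F-.5).round())
        th=np.linspace(0,2*np.pi,60)
        for h,col in((.006,(0,255,0)),(-.006,(0,0,255))):
            cv2.polylines(b,[np.array([P(.07+.037*np.cos(a),.037*np.sin(a),h) for a in th])],True,col,1)
        cv2.polylines(b,[np.array([P(-.07,-.011,.009),P(-.07,.011,.009),P(.025,.011,.009),P(.025,-.011,.009)])],True,(255,255,0),1)
        row.append(b)
    out.append(np.hstack(row))
m=np.vstack(out);print(m.shape);cv2.imwrite("pics/m7.png",m)
```

```text
t22.1 [ 0.458 -0.15   0.126] gap 0.0218 F 30.0 [-0.2 -0.4 -1.4] [-0.34  0.25  1.9  -0.    0.98  0.97]
(600, 792, 3)
```

View pics/m7.png

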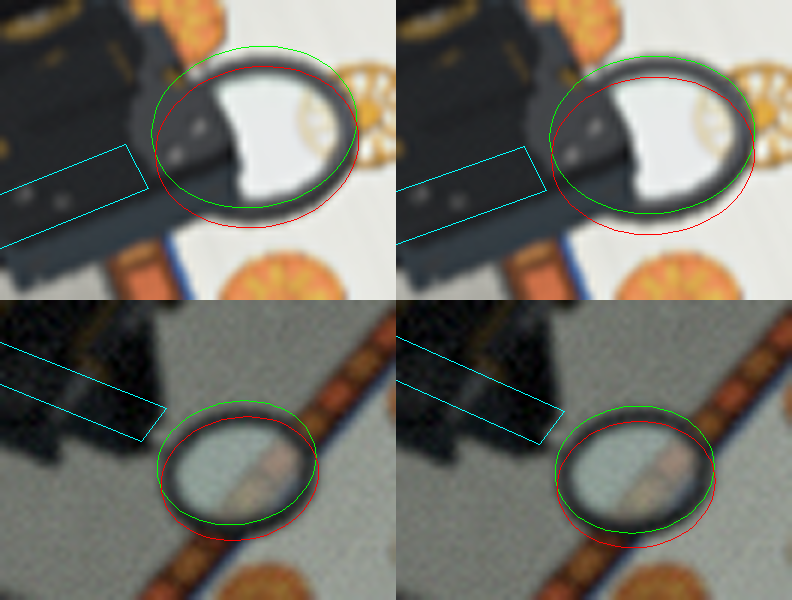

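The overlay shows the rim lying about a third of the way from the level model to the 0.07 rad model. That puts the tilt at about 0.02–0.03 rad and the lens about level with the TCP at z≈0.126. I'll lower it 2 mm and hand in.

Run:
```python
from h import *
p=np.array(arm.observe()["position"]);p[2]=.124
arm.line_to(p,max_speed=.02);arm.hold(.8);st()
print(arm.sign_off())
```

```text
t23.3 [ 0.458 -0.15   0.124] gap 0.0217 F 30.0 [ 0.1  0.4 -0.7] [-0.34  0.26  1.91  0.    0.98  0.97]
the job is handed in; nothing more can be done
None
```

The job is handed in at about 23 s: the weight stands released on the bench, and the lens is held over its rosette at about 0.124 m, the measured jaw height, tilted an estimated 0.02–0.03 rad; no verdict came back.

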